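# Seat a cast ear in the tilted sanding jig and clamp it

## Robot

A 7-joint arm with a two-finger parallel gripper is mounted at the origin on the work surface. World frame = base frame: x ahead of the robot, y to its left, z up, the work surface at z = 0. Lengths are in m, angles in rad, forces in N, time in s.
With the tool pointing down it reaches from about 0.425 to 0.825 m from the base axis. Payload 3.6 kg.
Tool frame: the origin (TCP) lies on the front face of the gripper's body, between the roots of the fingers; the fingertips stand 84 mm ahead of it and the grasp point (between the pads) lies 65 mm ahead of it (ctrl.finger_overhang is the distance from the TCP to the fingertips, in m); z points along the fingers, y is the line along which they close (so a half turn about z gives the same grasp; the last joint's range is limited). The gripper opens to 93 mm and grips with 3 to 60 N. Pads are 15 mm wide; open, the fingers measure 128 mm over their backs; the gripper's body (75 mm by 188 mm) begins 65 mm behind the grasp point.
Start: joints at [-1.296, 0.615, -0.013, 1.423, 0.008, 1.103, -0.04], TCP at [0.193, 0.621, 0.303] pointing down, gripper open.
Joint ranges: [-3.12, 3.12], [-0.3, 2.06], [-1.34, 1.32], [0.26, 2.42], [-1.36, 4.5], [0.01, 1.98], [-2.84, 2.84]. Speed limits (rad/s): [2.79, 2.79, 3.14, 3.14, 3.14, 3.14, 3.14].

## Interface

Orientations are given as a 3x3 rotation matrix whose columns are the frame's x, y, z axes.
In Python, from workcell import ctrl gives the robot as it stands.
- The arm moves only by the tool shift_gripper, called after "Request:" as name(argument=value, ...) on one line, values as JSON. Schema: {"type":"object","properties":{"steps":{"type":"string"},"only":{"type":"string"},"quiet":{"type":"boolean"},"lines":{"type":"string"}},"required":["steps"],"additionalProperties":false}. steps is a string of 1 to 10 rows, parted by semicolons, with the numbers parted by spaces; each row has 5 numbers: dx, dy, dz in m, then a turn about the tool's z in rad, then the finger opening in m; each row shifts and turns the commanded pose from where the row before left it, along the tool's axes as they then stand; what a row does not reach is not made up. A row lasts 1/8 s, in which the tool goes at most 0.0625 m and 0.188 rad, less where a joint would pass 70% of its speed; a pose out of reach is approached as far as the arm can. The fingers move at their own pace and stop on an object; the grip force is fixed at half the most. Time passes only in rows, so rows that do not move let the fingers close. The tool returns the time, the measured TCP pose, the force, the opening and the grip force at its end. only (a regular expression) keeps the lines of the reply that match it, lines (a string "A,B") keeps lines A to B, and quiet returns only ok. Input that does not fit is refused with a message, and nothing moves.
- ctrl.get_obs(): the state, without advancing time (a new reading comes with each control period).
- ctrl.grab_frame(name): name is "side" or "top"; returns a dict with "color" (420x560x3 uint8, red, green, blue), "camera_matrix" (3x3 intrinsics, pixels), "D" ([k1, k2, p1, p2, k3] as OpenCV has them; the pictures are not rectified), "pose" (4x4, takes a point from camera to world coordinates). Camera axes: x right, y up, looking along -z (the intrinsics and any distortion apply to the point x, -y, -z); pixel columns grow to the right and rows downward; lengths in m; the calibration is good to about 2 mm. A picture is of the moment at which its call begins. There is no depth.
- ctrl.close_job(): hands the job in; it is judged then, once.
The state is a dict: "clock": time; "joint_positions": joint angles; "qd": joint speeds; "joint_torque": joint torques, N m; "position": TCP position; "tool_rot": TCP orientation; "wrist_force": force on the tool from outside, world axes, zero at the start; "ft_torque": the same for the moment, N m; "grip_width": finger opening in m; "gripper_force": force on a finger pad.
Only numpy, scipy, OpenCV 4.12 (cv2) and the standard library are available. Lean on these libraries where they do the work, as an engineer would, in place of code of your own. Each camera call takes 0.05 s, during which the arm holds its last target. There are 200 camera calls.

## Task

Get the ochre cast ear ready for sanding: set it, without dropping it, into the pocket of the tilted plywood jig so that the notch in its grey foot goes over the red key block and the foot lies flat in the pocket, and let go of it. Then push the blue-handled jaw down its track until it presses on the foot and holds it square and fully home against the pocket's low rail. Leave the other things on the bench where they are.

Things in the scene. Friction and masses are not known exactly. Their poses are not given: they have to be found in the camera images.
- ear: Ochre cast ear on a grey foot, loose, upright on the bench, 130 to 270 g. Origin: centre of the foot's underside; z up. Foot 56 (x) x 84 (y) x 16 mm high, its -x +y corner cut out (x below -10, y above +25 mm). Ear: slab on the foot's middle, 24 mm thick along x, flat faces square to x, 44 mm or more wide along y, from z = 16 to 83. At the start its x is within 70 degrees of the pocket's x.
- ear_grip (a point): Good point to grip the ear, across its thickness (x): ear frame x = 0, y = 0, z = 48 mm, in the middle of the slab. The drawn folds on its faces stand 2 mm proud there and are only looks.
- pocket (a point): Pocket of the fixed jig, on a plywood board leaning 30 degrees, low edge to the robot and its left. Origin on its floor, where the ear's origin is when fully home; both frames then coincide. x up the slope along the jaw's track, y across to the left, z square off the board. Upper side open to the jaw; pale walls 12 mm high: low rail, inner face x = -28; cheeks, inner faces y = +-44 mm.
- key (a point): Top of the red key block in the pocket's low left corner, 12 mm off the floor: the block fills pocket x -28 to -14, y 30 to 44 mm and goes into the foot's notch. The cheeks reach from x = -28 to 22 mm and out to y = +-80; they leave the foot 2 mm of play each side, and their top inner edges are bevelled 5 mm back (low rail's: 3 mm).
- jaw (a joint): Jaw sliding along the pocket's x, in m: distance of its face from a foot that is fully home (0 = just touching it, face at pocket x = 28 mm; larger = up the slope; range -0.006 to 0.055, starts 0.032 to 0.050). Dark wooden block 60 mm long, 70 wide, 19 high, cork face. It stays where it is left, also pressed on the foot; moving it takes about 4 N.
- jaw_grip (a point): Point to grip on the jaw's blue handle: on the track's centre line, 48 mm up the slope from the jaw's face, 42 mm off the board. The handle, square to the board, is 18 mm thick along the slope, 44 mm wide across it, and stands from 19 to 56 mm off the board. Axes as the pocket's.
- jaw_face (a point): Cork face of the jaw (the board it runs on reaches from pocket x = -60 to 170 mm, y = +-90), 70 mm wide, from 2 to 11 mm off the board. Origin: on the board under the middle of the clamping surface. Axes as the pocket's.
- tin: Closed tin of filler with a yellow label, 90 mm across, 85 mm high, standing on the bench, loose. Origin: centre of its underside.
- tape: Roll of brown tape lying flat, 96 mm across, 45 mm high, loose. Origin: centre of its underside.
- sander: Cork hand sanding block, 116 x 66 x 34 mm, lying on the bench, loose. Origin: centre of its underside.

How it is judged:
By the outcome, as a careful person would: the job done as asked, in the order asked, and still so for the second after the job is handed in, with the robot touching nothing.
It also fails if it takes over 51 s, if anything falls off the work surface, if the arm or the gripper's body presses on something with over 40 N, if the wrist force passes 120 N, or if a joint passes its speed limit or range.

## Working session

There is one attempt and no reset: what is moved stays moved. The work goes in short steps, Python scripts to look and compute and a tool call to move; the robot and the scene stay as the last step left them, time stands still between calls to the robot, and variables do not carry over. Pictures are saved under pics/ and viewed, at most 10 in all, crops included, and the job is handed in when it is done.

```bash
ls; mkdir -p pics; python3 - <<'E'
from workcell import ctrl
import cv2,pickle
o=ctrl.get_obs();print(o['clock'],o['position'],o['tool_rot'],o['grip_width'])
for n in('side','top'):
    f=ctrl.grab_frame(n);pickle.dump(f,open(f'pics/{n}0.pkl','wb'))
    cv2.imwrite(f'pics/{n}0.png',cv2.resize(f['color'][:,:,::-1],(800,600),interpolation=cv2.INTER_CUBIC))
    print(f['camera_matrix'],f['D'],f['pose'])
E
```

```text
pics
workcell.py
0.0 [0.19305026 0.62007531 0.30163582] [[-9.54821349e-01  2.97179662e-01 -6.62923753e-04]
 [ 2.97180392e-01  9.54818415e-01 -2.36814265e-03]
 [-7.07920250e-05 -2.45816110e-03 -9.99996976e-01]] 0.09298043590137028
[[470.03359483   0.         278.07510094]
 [  0.         470.03359483 219.18814775]
 [  0.           0.           1.        ]] [-0.10893271  0.          0.          0.          0.        ] [[ 0.99162723  0.06673427 -0.11055299  0.32862641]
 [-0.12910466  0.49429287 -0.8596549  -1.01280128]
 [-0.00272289  0.86673011  0.49876998  0.72882922]
 [ 0.          0.          0.          1.        ]]
[[470.05030971   0.         280.28750234]
 [  0.         470.05030971 217.87575414]
 [  0.           0.           1.        ]] [-0.11963715  0.          0.          0.          0.        ] [[-0.0015789   0.98399821 -0.17817137  0.27214353]
 [-0.99999765 -0.00128941  0.00174057 -0.00149242]
 [ 0.00148299  0.1781737   0.98399793  1.22721455]
 [ 0.          0.          0.          1.        ]]
```

View pics/side0.png

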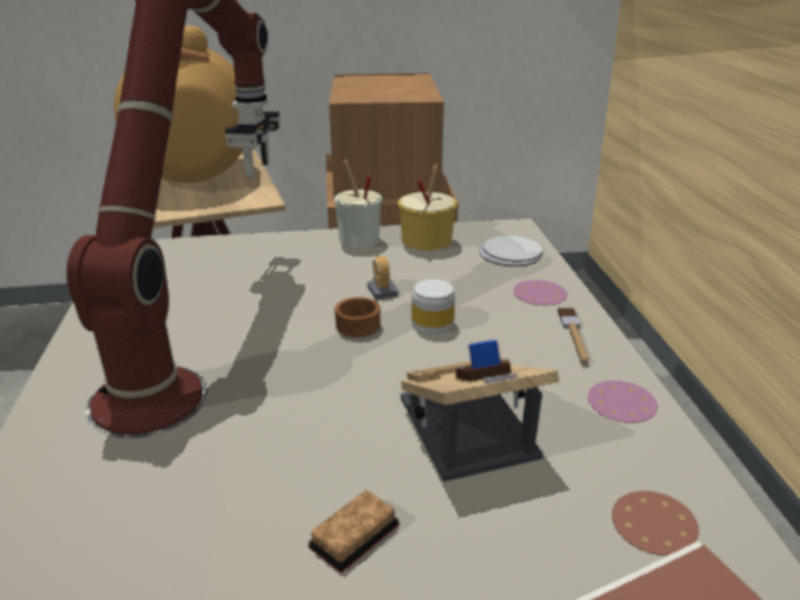

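View pics/top0.png

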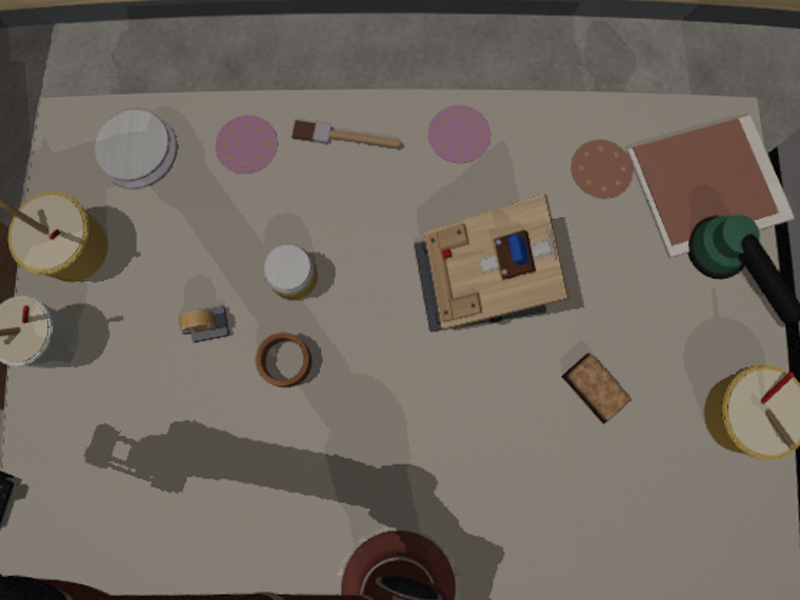

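```bash
python3 - <<'E'
import cv2,pickle,numpy as np
t=pickle.load(open('pics/top0.pkl','rb'))['color'][:,:,::-1];s=pickle.load(open('pics/side0.pkl','rb'))['color'][:,:,::-1]
r=lambda im,x,y,w,h,k:cv2.resize(im[y:y+h,x:x+w],(w*k,h*k),interpolation=cv2.INTER_CUBIC)
a=np.vstack([r(t,115,200,60,50,6),r(s,240,170,60,50,6)])   # 360 wide, 600
cv2.imwrite('pics/ear.png',a)
a=r(t,286,130,120,105,5);cv2.imwrite('pics/jig.png',a)
a=r(s,275,230,125,100,6);cv2.imwrite('pics/jigs.png',a)
E
```

```text
(no output)
```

View pics/ear.png

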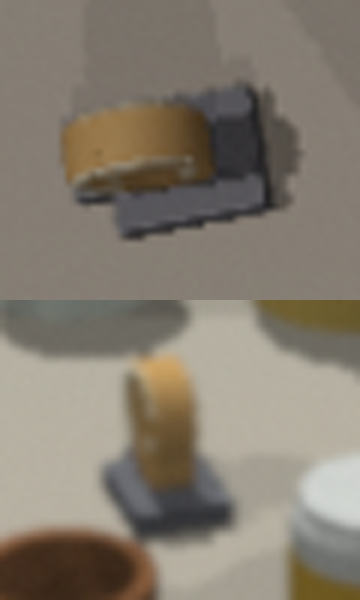

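View pics/jig.png

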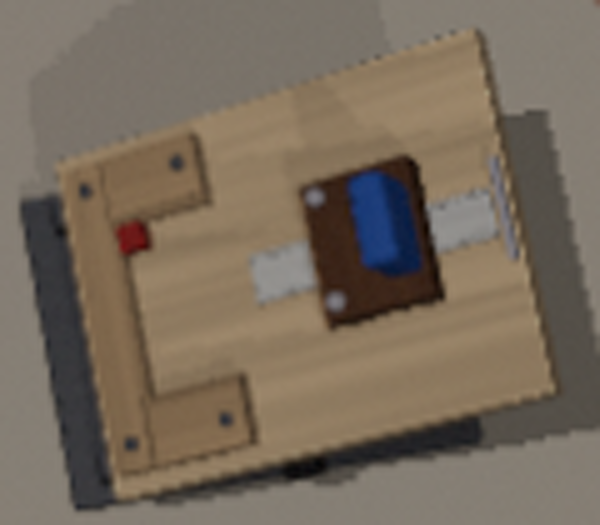

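View pics/jigs.png

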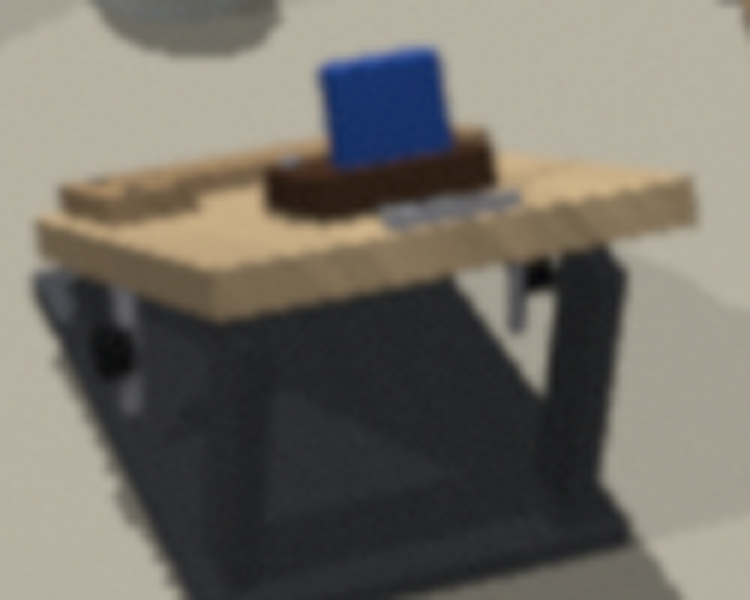

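```bash
cat > h.py <<'E'
import cv2,pickle,numpy as np
from scipy.optimize import least_squares
from scipy.spatial.transform import Rotation as R
F={n:pickle.load(open(f'pics/{n}0.pkl','rb')) for n in('top','side')}
def proj(f,P):
    T=np.linalg.inv(f['pose']);p=np.atleast_2d(P)@T[:3,:3].T+T[:3,3]
    p=p*[1,-1,-1]
    return cv2.projectPoints(p,np.zeros(3),np.zeros(3),f['camera_matrix'],f['D'])[0][:,0]
def px(c,off,k): return (np.array(c,float)+.5)/k-.5+off
E
cat > fit.py <<'E'
from h import *
top={(-60,90,0):(58,163),(170,90,0):(478,30),(170,-90,0):(553,392),(-60,-90,0):(115,495),(-21,37,12):(134,237),(22,80,12):(195,133),(22,-80,12):(256,440)}
side={(170,-90,0):(215,278),(170,90,0):(693,180),(-60,-90,0):(38,225)}
jt={(0,35,19):(302,188),(60,35,19):(410,158),(60,-35,19):(443,298)}
def res(q):
    Rm=R.from_euler('ZYX',q[3:6]).as_matrix();r=[]
    for d,n,o,k,j in((top,'top',(286,130),5,0),(side,'side',(275,230),6,0),(jt,'top',(286,130),5,1)):
        P=np.array(list(d),float)/1000
        if j:P[:,0]+=.028+q[6]
        r.append(proj(F[n],P@Rm.T+q[:3])-px(list(d.values()),o,k))
    return np.vstack(r).ravel()
b=min((least_squares(res,[.5,-.1,.1,a,-.5,0,.04],loss='soft_l1') for a in(-1.5,-1.2)),key=lambda s:s.cost)
q=b.x;print('jig',q[:3].round(4),np.degrees(q[3:6]).round(2),'jaw',q[6].round(4));print(res(q).reshape(-1,2).round(1))
print(R.from_euler('ZYX',q[3:6]).as_matrix().round(3))
et={(-28,-42,0):(270,208),(28,-42,0):(262,90),(-28,25,0):(122,237)}
es={(-28,25,0):None}
def re(q):
    P=np.array(list(et),float)/1000
    return (proj(F['top'],P@R.from_euler('z',q[2]).as_matrix().T+[q[0],q[1],0])-px(list(et.values()),(115,200),6)).ravel()
e=least_squares(re,[.55,.3,.1]);print('ear',e.x,np.degrees(e.x[2]),e.fun.round(1))
E
python3 fit.py
```

```text
jig [ 0.5524 -0.1141  0.0804] [-81.04 -30.15   0.72] jaw 0.0438
[[ 0.2 -0.3]
 [-0.1 -0.1]
 [ 0.5  0.4]
 [ 0.8  0.8]
 [-0.2 -0.2]
 [-0.2 -0.4]
 [-0.6  0.5]
 [-0.8  0.1]
 [ 0.2  0.2]
 [-0.   0.1]
 [-1.  -0.1]
 [ 0.6 -0.9]
 [-0.1 -0.5]]
[[ 0.135  0.987 -0.091]
 [-0.854  0.162  0.494]
 [ 0.502  0.011  0.865]]
ear [0.47023449 0.36206367 0.1494848 ] 8.564848233353203 [ 0.3  0.7 -0.6 -0.2  0.3 -0.5]
```

```bash
cat > ov.py <<'E'
from h import *
def wire(x,y,yaw):
    L=[]
    for z in(0,16):
        p=[(-28,-42),(28,-42),(28,42),(-10,42),(-10,25),(-28,25),(-28,-42)]
        L+=[np.array([(*a,z) for a in p],float)]
    for s in(-12,12):L+=[np.array([(s,-22,16),(s,-22,83),(s,22,83),(s,22,16)],float)]
    Rm=R.from_euler('z',yaw).as_matrix()
    return [l/1000@Rm.T+[x,y,0] for l in L]
def draw(n,off,sz,k,w):
    im=F[n]['color'][:,:,::-1];x,y=off;im=cv2.resize(im[y:y+sz[1],x:x+sz[0]],None,fx=k,fy=k,interpolation=cv2.INTER_CUBIC).copy()
    for i,l in enumerate(w):
        p=((proj(F[n],l)-off+.5)*k-.5)
        cv2.polylines(im,[p.round().astype(int)],False,[(0,0,255),(0,255,0),(255,0,0),(255,255,0)][i],1)
    return im
if __name__=='__main__':
    rows=[]
    w=wire(.4702,.3621,.1495)
    def col(w): return np.vstack([draw('top',(115,200),(60,50),6,w),draw('side',(240,170),(60,50),6,w)])
    cv2.imwrite('pics/ov1.png',np.hstack([col(w),col([])]))
E
python3 ov.py
```

```text
(no output)
```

View pics/ov1.png

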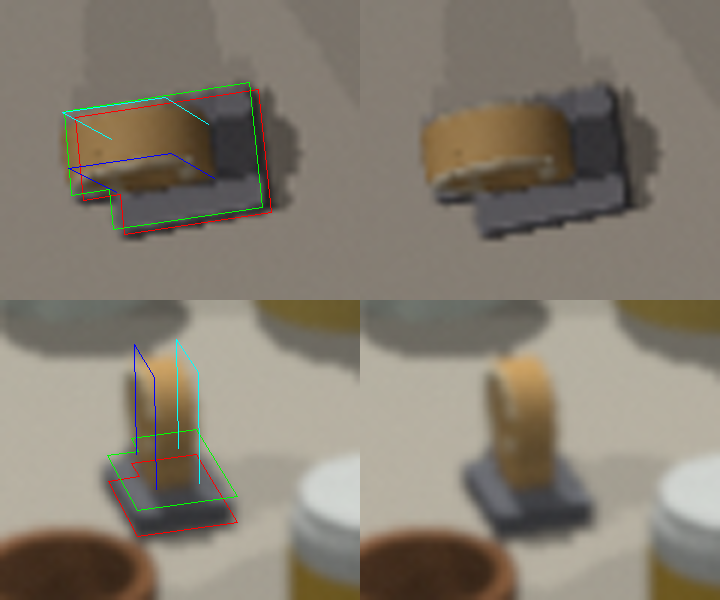

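Request:
shift_gripper(steps="-0.0426 -0.0205 0 0 0.093;-0.0426 -0.0205 0 0 0.093;-0.0426 -0.0205 0 0 0.093;-0.0426 -0.0205 0 0 0.093;-0.0426 -0.0205 0 0 0.093;-0.0426 -0.0205 0 0 0.093;-0.0426 -0.0205 0 0 0.093;-0.0426 -0.0205 0 0 0.093")

```text
clock: 1.1
position: [0.4706, 0.3615, 0.3023]
tool_rot: [[-0.955, 0.297, -0.001], [0.297, 0.955, -0.001], [0.001, -0.001, -1.0]]
wrist_force: [0.4, 0.5, -0.0]
grip_width: 0.0931
gripper_force: 0.0
```

Request:
shift_gripper(steps="0 0 0.02 -0.15 0.093;0 0 0.02 -0.15 0.093;0 0 0.03 -0.152 0.093;0 0 0.03 0 0.093;0 0 0 0 0.093")

```text
clock: 1.72
position: [0.4686, 0.3615, 0.2002]
tool_rot: [[-0.989, -0.15, -0.005], [-0.149, 0.989, -0.004], [0.006, -0.003, -1.0]]
wrist_force: [0.7, -1.1, 0.2]
grip_width: 0.0929
gripper_force: 0.0
```

```bash
cat >> h.py <<'E'
def go(p,az=None):
    "shift in tool axes to bring TCP to p; turn to bring tool y to azimuth az (deg)"
    from workcell import ctrl
    o=ctrl.get_obs();M=np.array(o['tool_rot']);P=np.array(o['position'])
    y=np.degrees(np.arctan2(M[1,1],M[0,1]));print('t',o['clock'],'pos',P.round(4),'yaz',round(y,2),'shift',(M.T@(np.array(p)-P)).round(4),'turn',None if az is None else np.radians(-((az-y+90)%180-90)).round(4),'F',np.round(o['wrist_force'],1),'w',round(o['grip_width'],4), 'q', np.round(o['joint_positions'],2),'z',M[:,2].round(4))
E
python3 -c "
from h import *
go((.4702,.3621,.113),98.57)"
```

```text
t 1.725 pos [0.4686 0.3615 0.2002] yaz 98.6 shift [-0.0022  0.0006  0.0872] turn 0.0005 F [ 0.7 -1.1  0.2] w 0.0929 q [-0.63  0.64 -0.11  1.71  0.09  0.8   0.94] z [-0.0051 -0.0042 -1.    ]
```

Request:
shift_gripper(steps="-0.001 0 0.03 0 0.093;0 0 0.03 0 0.093;0 0 0.027 0 0.093;0 0 0 0 0.093;0 0 0 0 0.02;0 0 0 0 0.02;0 0 0 0 0.02;0 0 0 0 0.02;0 0 0 0 0.02")

```text
clock: 2.85
position: [0.4708, 0.3628, 0.1159]
tool_rot: [[-0.989, -0.15, -0.0], [-0.15, 0.989, -0.0], [0.0, -0.0, -1.0]]
wrist_force: [0.3, -1.8, 1.0]
grip_width: 0.0472
gripper_force: 1.0
```

```bash
python3 -c "
from h import *
go((.4702,.3621,.113),98.57)"
```

```text
t 2.85 pos [0.4708 0.3628 0.1159] yaz 98.61 shift [ 0.0007 -0.0005  0.0029] turn 0.0007 F [ 0.3 -1.8  1. ] w 0.0472 q [-0.64  0.76 -0.09  1.76  0.11  0.62  0.93] z [-0.e+00 -3.e-04 -1.e+00]
```

Request:
shift_gripper(steps="0 0 0 0 0.02;0 0 0 0 0.02;0 0 0 0 0.02")

```text
clock: 3.22
position: [0.4709, 0.3622, 0.1158]
tool_rot: [[-0.989, -0.149, -0.0], [-0.149, 0.989, -0.001], [0.0, -0.001, -1.0]]
wrist_force: [-0.5, -2.6, 2.6]
grip_width: 0.0444
gripper_force: 29.8
```

Request:
shift_gripper(steps="0 0 -0.01 0 0.02;0 0 -0.02 0 0.02;0 0 -0.03 0 0.02;0 0 -0.03 0 0.02;0 0 -0.03 0 0.02;0 0 -0.03 0 0.02;0 0 0 0 0.02;0 0 0 0 0.02")

```text
clock: 4.22
position: [0.4701, 0.3627, 0.2645]
tool_rot: [[-0.989, -0.15, -0.002], [-0.15, 0.989, -0.001], [0.002, -0.001, -1.0]]
wrist_force: [0.6, -0.5, -1.7]
grip_width: 0.0441
gripper_force: 29.7
```

```bash
python3 - <<'E'
from h import *
from workcell import ctrl
go((.4702,.3621,.113),98.57)
f=ctrl.grab_frame('side');g=ctrl.grab_frame('top')
pickle.dump((f,g),open('pics/l.pkl','wb'))
p=proj(f,[.4708,.3628,.2])[0].astype(int);q=proj(g,[.4708,.3628,.2])[0].astype(int);print(p,q)
c=lambda im,p:cv2.resize(im['color'][p[1]-35:p[1]+35,p[0]-40:p[0]+40,::-1],(400,350),interpolation=cv2.INTER_CUBIC)
cv2.imwrite('pics/lift.png',np.hstack([c(f,p),c(g,q)]))
E
```

```text
t 4.225 pos [0.4701 0.3627 0.2645] yaz 98.63 shift [-0.0003 -0.0005  0.1515] turn 0.0011 F [ 0.6 -0.5 -1.7] w 0.0441 q [-0.62  0.57 -0.12  1.64  0.08  0.94  0.96] z [-0.0018 -0.001  -1.    ]
[266 145] [118 212]
```

View pics/lift.png

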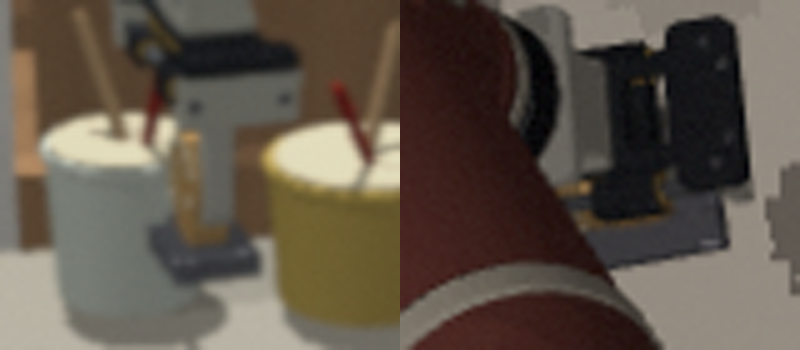

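```bash
python3 - <<'E'
from h import *
f,g=pickle.load(open('pics/l.pkl','rb'))
Rm=R.from_euler('z',8.63,degrees=True).as_matrix()
for z in(0,16):
    P=np.array([(-28,-42,z),(28,-42,z),(-28,25,z)])/1000@Rm.T+[.4697,.3627,.1487]
    print(z,'side',((proj(f,P)-[226,110]+.5)*5-.5).round(0).tolist(),'top',((proj(g,P)-[78,177]+.5)*5-.5).round(0).tolist())
E
```

```text
0 side [[179.0, 284.0], [266.0, 274.0], [153.0, 244.0]] top [[331.0, 247.0], [320.0, 132.0], [193.0, 268.0]]
16 side [[178.0, 260.0], [266.0, 250.0], [153.0, 221.0]] top [[321.0, 242.0], [310.0, 125.0], [181.0, 263.0]]
```

```bash
python3 -c "
from h import *
go((.5521,-.1121,.2645),8.96)"
```

```text
t 4.325 pos [0.4701 0.3625 0.264 ] yaz 98.63 shift [-9.900e-03 -4.815e-01  2.000e-04] turn 1.565 F [-0.1 -0.5 -1.3] w 0.044 q [-0.62  0.57 -0.12  1.64  0.08  0.94  0.96] z [-0.0028 -0.0021 -1.    ]
```

Request:
shift_gripper(steps="-0.0099 -0.02 0 0 0.02;0 -0.04 0 0 0.02;0 -0.055 0 0 0.02;0 -0.055 0 0 0.02;0 -0.055 0 0 0.02;0 -0.055 0 0 0.02;0 -0.055 0 0 0.02;0 -0.055 0 0 0.02;0 -0.05 0 0 0.02;0 -0.0415 0 0 0.02")

```text
clock: 5.58
position: [0.5522, -0.1141, 0.2644]
tool_rot: [[-0.989, -0.148, -0.002], [-0.148, 0.989, -0.0], [0.002, 0.0, -1.0]]
wrist_force: [1.0, 0.4, -1.7]
grip_width: 0.0441
gripper_force: 29.7
```

Request:
shift_gripper(steps="0 0 0 0.08 0.02;0 0 0 0.15 0.02;0 0 0 0.18 0.02;0 0 0 0.18 0.02;0 0 0 0.18 0.02;0 0 0 0.18 0.02;0 0 0 0.18 0.02;0 0 0 0.18 0.02;0 0 0 0.17 0.02;0 0 0 0.085 0.02")

```text
clock: 6.82
position: [0.5523, -0.1112, 0.2643]
tool_rot: [[-0.153, 0.988, -0.003], [0.988, 0.153, 0.0], [0.001, -0.003, -1.0]]
wrist_force: [-0.3, -0.1, -1.7]
grip_width: 0.0441
gripper_force: 29.7
```

Request:
shift_gripper(steps="0 0 0 0 0.02;0 0 0 0 0.02")

```text
clock: 7.08
position: [0.5525, -0.1116, 0.2651]
tool_rot: [[-0.157, 0.988, -0.001], [0.988, 0.157, 0.0], [0.0, -0.001, -1.0]]
wrist_force: [-0.4, 0.5, -2.7]
grip_width: 0.0435
gripper_force: 29.7
```

```bash
python3 -c "
from h import *
go((.5521,-.1121,.2264),8.96)"
```

```text
t 7.075 pos [ 0.5525 -0.1116  0.2651] yaz 9.02 shift [-0.0005 -0.0004  0.0387] turn 0.001 F [-0.4  0.5 -2.7] w 0.0435 q [-0.06  0.54  0.34  1.74 -0.22  0.91  0.53] z [-1.4e-03  1.0e-04 -1.0e+00]
```

Request:
shift_gripper(steps="0 0 0.02 0 0.02;0 0 0.018 0 0.02;0 0 0.005 0 0.02;0 0 0.004 0 0.02;0 0 0 0 0.02")

```text
clock: 7.7
position: [0.5528, -0.1119, 0.219]
tool_rot: [[-0.155, 0.988, 0.0], [0.988, 0.155, -0.0], [-0.0, 0.0, -1.0]]
wrist_force: [0.3, 0.6, -1.3]
grip_width: 0.0437
gripper_force: 29.7
```

```bash
python3 -c "
from h import *
go((.5521,-.1121,.2112),8.96)"
```

```text
t 7.7 pos [ 0.5528 -0.1119  0.219 ] yaz 8.94 shift [-0.0001 -0.0008  0.0078] turn -0.0003 F [ 0.3  0.6 -1.3] w 0.0437 q [-0.04  0.59  0.31  1.79 -0.24  0.8   0.55] z [ 4.e-04 -1.e-04 -1.e+00]
```

Request:
shift_gripper(steps="0 -0.0005 0.003 0 0.02;0 0 0.003 0 0.02;0 0 0 0 0.02")

```text
clock: 8.07
position: [0.5529, -0.112, 0.2147]
tool_rot: [[-0.156, 0.988, 0.002], [0.988, 0.156, -0.0], [-0.001, 0.002, -1.0]]
wrist_force: [-1.1, 0.6, 6.6]
grip_width: 0.0438
gripper_force: 29.8
```

Request:
shift_gripper(steps="0 0 0.002 0 0.02;0 0 0 0 0.02")

```text
clock: 8.32
position: [0.553, -0.1117, 0.2142]
tool_rot: [[-0.157, 0.988, 0.003], [0.988, 0.157, 0.0], [-0.0, 0.003, -1.0]]
wrist_force: [-4.9, 2.0, 16.9]
grip_width: 0.044
gripper_force: 30.0
```

```bash
python3 -c "
from h import *
go((.5521,-.1121,.2112),8.96)"
```

```text
t 8.325 pos [ 0.553  -0.1117  0.2142] yaz 9.03 shift [-0.0003 -0.0009  0.003 ] turn 0.0012 F [-4.9  2.  16.9] w 0.044 q [-0.04  0.6   0.31  1.79 -0.25  0.79  0.56] z [ 3.2e-03  5.0e-04 -1.0e+00]
```

Request:
shift_gripper(steps="0 0 -0.003 0 0.02;0 -0.0015 -0.001 0 0.02;0 0 0.001 0 0.02;0 0 0.002 0 0.02;0 0 0 0 0.02")

```text
clock: 8.95
position: [0.5505, -0.1121, 0.2141]
tool_rot: [[-0.156, 0.988, 0.0], [0.988, 0.156, 0.001], [0.001, 0.0, -1.0]]
wrist_force: [-4.3, 2.9, 15.3]
grip_width: 0.0439
gripper_force: 30.0
```

Request:
shift_gripper(steps="0 0 0.001 0 0.02;0 0 0 0 0.02")

```text
clock: 9.2
position: [0.5505, -0.112, 0.214]
tool_rot: [[-0.156, 0.988, 0.001], [0.988, 0.156, 0.001], [0.001, 0.001, -1.0]]
wrist_force: [-6.6, 2.8, 20.5]
grip_width: 0.044
gripper_force: 30.0
```

```bash
python3 - <<'E'
from h import *
go((.5521,-.1121,.2112),8.96)
from workcell import ctrl
f=ctrl.grab_frame('side');g=ctrl.grab_frame('top')
pickle.dump((f,g),open('pics/m.pkl','wb'))
p=proj(f,[.5524,-.1141,.1])[0].astype(int);q=proj(g,[.5524,-.1141,.1])[0].astype(int);print(p,q)
c=lambda im,p:cv2.resize(im['color'][p[1]-40:p[1]+40,p[0]-40:p[0]+40,::-1],(400,400),interpolation=cv2.INTER_CUBIC)
cv2.imwrite('pics/m.png',np.hstack([c(f,p),c(g,q)]))
E
```

```text
t 9.2 pos [ 0.5505 -0.112   0.214 ] yaz 8.97 shift [-0.0003  0.0016  0.0028] turn 0.0002 F [-6.6  2.8 20.5] w 0.044 q [-0.04  0.6   0.31  1.8  -0.25  0.78  0.56] z [ 6.0e-04  1.1e-03 -1.0e+00]
[323 255] [325 187]
```

View pics/m.png

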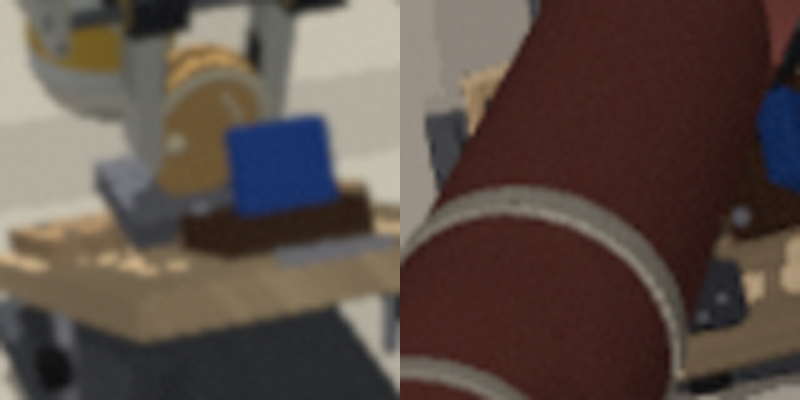

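```bash
python3 - <<'E'
from h import *
f,g=pickle.load(open('pics/m.pkl','rb'))
T=np.array([.5505,-.112,.214])
for tilt in(0,-5,-10):
  Rm=R.from_euler('ZY',[-81.04,tilt],degrees=True).as_matrix()
  P=np.array([(28,-42,0),(28,-42,16),(-28,-42,0),(-28,-42,16),(28,42,0)])/1000-[0,0,.0508]
  P=P@Rm.T+T-[0,0,.065]
  print(tilt,P[[0,4]].round(4).tolist(),((proj(f,P)-[283,215]+.5)*5-.5).round(0).tolist())
O=np.array([.5524,-.1141,.0804])
Q=R.from_euler('ZYX',[-81.04,-30.15,.72],degrees=True).as_matrix()
print('jig pts',((proj(f,np.array([(170,-90,0),(22,-80,12),(22,-49,12),(22,-44,7),(72,-35,19)])/1000@Q.T+O)-[283,215]+.5)*5-.5).round(0).tolist())
Rm=R.from_euler('Z',-81.04,degrees=True).as_matrix()
P=(np.array([(28,-42,0),(28,42,0),(20,-42,0),(20,42,0)])/1000-[0,0,.1158])@Rm.T+T
print('in pocket frame',((P-O)@Q*1000).round(1).tolist())
E
```

```text
0 [[0.5134, -0.1462, 0.0982], [0.5963, -0.1331, 0.0982]] [[136.0, 253.0], [137.0, 224.0], [97.0, 188.0], [97.0, 160.0], [305.0, 223.0]]
-5 [[0.514, -0.1505, 0.1008], [0.597, -0.1374, 0.1008]] [[139.0, 254.0], [140.0, 223.0], [100.0, 197.0], [100.0, 168.0], [309.0, 223.0]]
-10 [[0.5147, -0.1545, 0.1038], [0.5977, -0.1414, 0.1038]] [[143.0, 253.0], [142.0, 221.0], [103.0, 205.0], [102.0, 175.0], [312.0, 223.0]]
jig pts [[135.0, 307.0], [52.0, 247.0], [116.0, 235.0], [128.0, 243.0], [177.0, 221.0]]
in pocket frame [[31.1, -43.5, 3.1], [31.1, 40.5, 2.0], [24.2, -43.5, 7.1], [24.2, 40.5, 6.0]]
```

Request:
shift_gripper(steps="0.0015 0.001 0 0 0.02;0.003 0 0.0015 0 0.02;0.003 0 0.002 0 0.02;0 0 0 0 0.02")

```text
clock: 9.8
position: [0.5514, -0.1059, 0.2104]
tool_rot: [[-0.155, 0.988, 0.004], [0.988, 0.155, -0.002], [-0.003, 0.004, -1.0]]
wrist_force: [-4.9, 1.3, 16.4]
grip_width: 0.044
gripper_force: 30.0
```

Request:
shift_gripper(steps="0.003 0 0.002 0 0.02;0.002 0 0.002 0 0.02;0 0 0 0 0.02")

```text
clock: 10.18
position: [0.5506, -0.1006, 0.2061]
tool_rot: [[-0.155, 0.988, 0.004], [0.988, 0.155, -0.002], [-0.002, 0.003, -1.0]]
wrist_force: [-4.2, 0.5, 15.3]
grip_width: 0.0435
gripper_force: 30.0
```

```bash
python3 -c "
from h import *
go((.5521,-.1121,.2112),8.96)"
```

```text
t 10.175 pos [ 0.5506 -0.1006  0.2061] yaz 8.93 shift [-0.0116 -0.0003 -0.0051] turn -0.0005 F [-4.2  0.5 15.3] w 0.0435 q [-0.06  0.61  0.31  1.81 -0.25  0.76  0.54] z [ 0.0037 -0.0015 -1.    ]
```

```bash
python3 - <<'E'
from h import *
from workcell import ctrl
f=ctrl.grab_frame('side')
pickle.dump(f,open('pics/n.pkl','wb'))
cv2.imwrite('pics/n.png',cv2.resize(f['color'][205:275,283:373,::-1],(720,560),interpolation=cv2.INTER_CUBIC))
T=np.array([.5506,-.1006,.2061])
for tilt in(0,-5,-10,-15,-20):
  Rm=R.from_euler('ZY',[-81.04,tilt],degrees=True).as_matrix()
  P=np.array([(28,-42,0),(28,-42,16),(-28,-42,0),(-28,-42,16),(0,0,83)])/1000-[0,0,.0508]
  P=P@Rm.T+T-[0,0,.065]
  print(tilt,((proj(f,P)-[283,205]+.5)*8-.5).round(0).tolist())
E
```

```text
0 [[210.0, 485.0], [212.0, 440.0], [148.0, 382.0], [149.0, 338.0], [323.0, 172.0]]
-5 [[215.0, 486.0], [216.0, 438.0], [153.0, 396.0], [153.0, 350.0], [320.0, 167.0]]
-10 [[221.0, 485.0], [219.0, 435.0], [158.0, 409.0], [156.0, 361.0], [316.0, 164.0]]
-15 [[225.0, 483.0], [222.0, 431.0], [163.0, 422.0], [160.0, 372.0], [313.0, 161.0]]
-20 [[230.0, 479.0], [225.0, 425.0], [168.0, 434.0], [164.0, 382.0], [309.0, 159.0]]
```

View pics/n.png

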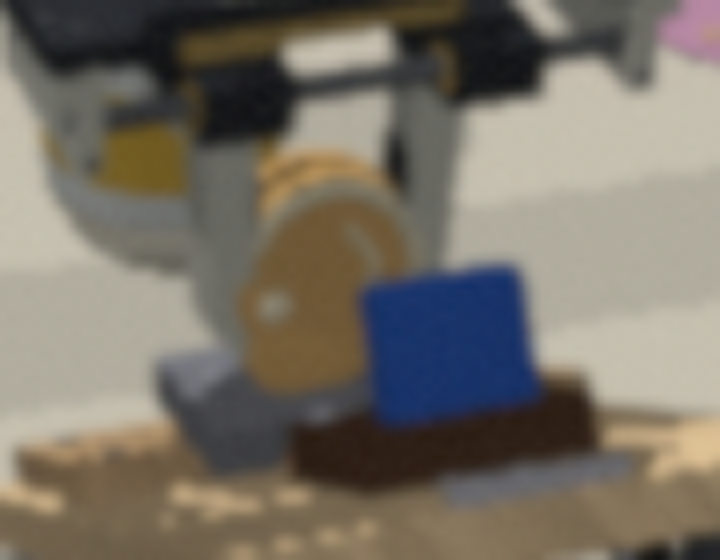

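Request:
shift_gripper(steps="0.0015 0 0.0028 0 0.02;0.0022 0 0.0028 0 0.02;0.0022 0 0.0028 0 0.02;0 0 0 0 0.02")

```text
clock: 10.72
position: [0.5496, -0.0938, 0.1977]
tool_rot: [[-0.156, 0.988, 0.003], [0.988, 0.156, 0.0], [-0.0, 0.003, -1.0]]
wrist_force: [-4.9, 2.5, 16.3]
grip_width: 0.0438
gripper_force: 30.0
```

```bash
python3 -c "
from h import *
go((.5521,-.1121,.2112),8.96)"
```

```text
t 10.725 pos [ 0.5496 -0.0938  0.1977] yaz 8.98 shift [-0.0185 -0.0004 -0.0135] turn 0.0003 F [-4.9  2.5 16.3] w 0.0438 q [-0.06  0.61  0.3   1.82 -0.26  0.74  0.54] z [ 2.9e-03  3.0e-04 -1.0e+00]
```

Request:
shift_gripper(steps="0.0018 0 0.0025 0 0.02;0.0018 0 0.0025 0 0.02;0 0 0 0 0.02")

```text
clock: 11.1
position: [0.5494, -0.0932, 0.1972]
tool_rot: [[-0.155, 0.988, 0.006], [0.988, 0.155, -0.003], [-0.004, 0.006, -1.0]]
wrist_force: [-10.6, -0.3, 41.8]
grip_width: 0.0438
gripper_force: 30.0
```

```bash
python3 -c "
from h import *
go((.5521,-.1121,.2112),8.96)"
```

```text
t 11.1 pos [ 0.5494 -0.0932  0.1972] yaz 8.9 shift [-0.0191 -0.0002 -0.0139] turn -0.0011 F [-10.6  -0.3  41.8] w 0.0438 q [-0.07  0.61  0.31  1.83 -0.26  0.73  0.53] z [ 0.0062 -0.0026 -1.    ]
```

Request:
shift_gripper(steps="0.001 0 0.001 0 0.02;0 0 0 0 0.02")

```text
clock: 11.35
position: [0.5493, -0.0931, 0.1971]
tool_rot: [[-0.154, 0.988, 0.007], [0.988, 0.154, -0.004], [-0.005, 0.006, -1.0]]
wrist_force: [-11.0, -1.0, 45.7]
grip_width: 0.0439
gripper_force: 30.0
```

```bash
python3 -c "
from h import *
go((.5521,-.1121,.2112),8.96)"
```

```text
t 11.35 pos [ 0.5493 -0.0931  0.1971] yaz 8.87 shift [-0.0192 -0.0001 -0.014 ] turn -0.0015 F [-11.   -1.   45.7] w 0.0439 q [-0.07  0.61  0.31  1.83 -0.26  0.73  0.53] z [ 0.0069 -0.0036 -1.    ]
```

Request:
shift_gripper(steps="-0.001 0 -0.003 0 0.02;0 0 -0.002 0 0.02;0 0 0 0 0.02")

```text
clock: 11.72
position: [0.5495, -0.0931, 0.1974]
tool_rot: [[-0.154, 0.988, 0.005], [0.988, 0.154, -0.004], [-0.005, 0.004, -1.0]]
wrist_force: [-2.6, -1.7, 18.1]
grip_width: 0.0436
gripper_force: 30.0
```

Request:
shift_gripper(steps="0 -0.0015 0 0 0.02;0 -0.0015 0 0 0.02;0 0 0 0 0.02")

```text
clock: 12.1
position: [0.5487, -0.0931, 0.1975]
tool_rot: [[-0.154, 0.988, 0.011], [0.988, 0.154, -0.004], [-0.006, 0.01, -1.0]]
wrist_force: [1.9, -2.6, 15.1]
grip_width: 0.0437
gripper_force: 30.0
```

Request:
shift_gripper(steps="0 0 0.001 0 0.02;0 0 0.001 0 0.02;0 0 0 0 0.02")

```text
clock: 12.48
position: [0.5488, -0.0933, 0.1974]
tool_rot: [[-0.154, 0.988, 0.011], [0.988, 0.154, -0.003], [-0.005, 0.01, -1.0]]
wrist_force: [-2.5, -1.6, 25.8]
grip_width: 0.0439
gripper_force: 30.0
```

```bash
python3 -c "
from h import *
go((.5521,-.1121,.2112),8.96)"
```

```text
t 12.475 pos [ 0.5488 -0.0933  0.1974] yaz 8.88 shift [-0.0192  0.0005 -0.0137] turn -0.0014 F [-2.5 -1.6 25.8] w 0.0439 q [-0.07  0.61  0.3   1.83 -0.26  0.72  0.53] z [ 0.011  -0.0034 -0.9999]
```

Request:
shift_gripper(steps="0 0.001 -0.001 0 0.02;0.0017 0 0.001 0 0.02;0.0017 0 0.001 0 0.02;0 0 0 0 0.02")

```text
clock: 12.98
position: [0.5488, -0.0927, 0.1973]
tool_rot: [[-0.153, 0.988, 0.011], [0.988, 0.153, -0.008], [-0.009, 0.01, -1.0]]
wrist_force: [-3.0, -5.6, 29.8]
grip_width: 0.0438
gripper_force: 30.0
```

Request:
shift_gripper(steps="0.0017 0 0.001 0 0.02;0.0017 0 0.001 0 0.02;0 0 0 0 0.02")

```text
clock: 13.35
position: [0.5487, -0.0922, 0.1972]
tool_rot: [[-0.151, 0.988, 0.014], [0.988, 0.151, -0.011], [-0.013, 0.012, -1.0]]
wrist_force: [-6.1, -8.2, 38.8]
grip_width: 0.0437
gripper_force: 30.1
```

```bash
python3 - <<'E'
from h import *
go((.5521,-.1121,.2112),8.96)
E
```

```text
t 13.35 pos [ 0.5487 -0.0922  0.1972] yaz 8.71 shift [-0.0204  0.0005 -0.0138] turn -0.0044 F [-6.1 -8.2 38.8] w 0.0437 q [-0.08  0.61  0.31  1.84 -0.26  0.72  0.53] z [ 0.0139 -0.0114 -0.9998]
```

```bash
python3 - <<'E'
from h import *
from workcell import ctrl
f=ctrl.grab_frame('side');pickle.dump(f,open('pics/o.pkl','wb'))
O=np.array([.5524,-.1141,.0804]);Q=R.from_euler('ZYX',[-81.04,-30.15,.72],degrees=True).as_matrix()
off=np.array([292,232]);k=8
def img(wires):
    im=cv2.resize(f['color'][232:268,292:342,::-1],None,fx=k,fy=k,interpolation=cv2.INTER_CUBIC).copy()
    for w,c in wires:
        p=(proj(f,np.array(w,float)/1000@Q.T+O)-off+.5)*k-.5
        cv2.polylines(im,[p.round().astype(int)],False,c,1)
    return im
def foot(x,y,s,key=0):
    Rm=R.from_euler('y',s,degrees=True).as_matrix();out=[]
    for z in(0,16):
        P=np.array([(-28,25,z),(-28,-42,z),(28,-42,z),(28,42,z)],float)-[28,0,0]
        out.append((P@Rm.T+[28+x,y,0],(0,0,255) if z==0 else (0,255,0)))
    return out
jig=[([(-28,-49,12),(22,-49,12),(22,-80,12),(-28,-80,12)],(255,255,0)),([(170,90,0),(170,-90,0),(-60,-90,0)],(255,255,0)),([(72,-35,19),(72,35,19)],(255,0,255))]
a=[img([]),img(jig),img(foot(0,0,0)),img(foot(3,0,5))]
cv2.imwrite('pics/o.png',np.vstack([np.hstack(a[:2]),np.hstack(a[2:])]))
E
```

```text
(no output)
```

View pics/o.png

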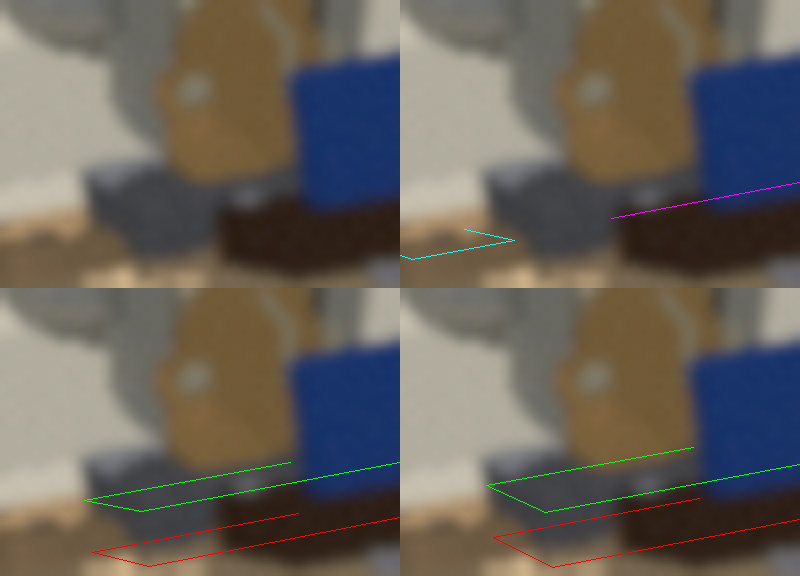

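```bash
python3 - <<'E'
from workcell import ctrl
import numpy as np
o=ctrl.get_obs();M=np.array(o['tool_rot']);print(np.round(o['wrist_force'],1),np.round(o['ft_torque'],2),'tool',(M.T@o['wrist_force']).round(1),(M.T@o['ft_torque']).round(2))
F=np.array(o['wrist_force']);t=np.array(o['ft_torque'])
# r with r_z=-.11 (below TCP): t=r x F
for rz in(-.115,-.105):
    rx=(rz*F[0]-t[1])/F[2]; ry=(t[0]+rz*F[1])/F[2]
    print(rz,rx.round(4),ry.round(4),'pocket y',rx*.988+ry*.156,'u',rx*.156-ry*.988)
E
```

```text
[-5.7 -8.4 40.3] [-2.01  2.17  0.17] tool [ -8.   -6.4 -40.3] [ 2.45 -1.66 -0.22]
-0.115 -0.0377 -0.0259 pocket y -0.04133467071143213 u 0.01973927026811964
-0.105 -0.0391 -0.028 pocket y -0.04304747276994789 u 0.021586652897210006
```

Request:
shift_gripper(steps="-0.003 0 -0.005 0 0.02;0 0 -0.005 0 0.02;0 0 -0.003 0 0.02;0 0 0 0 0.02")

```text
clock: 13.9
position: [0.5448, -0.0847, 0.2007]
tool_rot: [[-0.157, 0.988, -0.004], [0.988, 0.157, 0.003], [0.003, -0.003, -1.0]]
wrist_force: [-0.5, 1.2, -2.3]
grip_width: 0.0439
gripper_force: 30.0
```

```bash
python3 - <<'E'
from h import *
# target: est pocket y = +2.6 (side bias)
O=np.array([.5524,-.1141,.0804]);Q=R.from_euler('ZY',[-81.04,-30.15],degrees=True).as_matrix()
from workcell import ctrl
o=ctrl.get_obs();P=np.array(o['position'])-[0,0,.065]
print('G in pocket',((P-O)@Q*1000).round(1),np.round(o['ft_torque'],2));go((.55,-.093,.2),8.96)
E
```

```text
G in pocket [ 1.6 -3.  63. ] [-0.02  0.05 -0.03]
t 13.9 pos [ 0.5448 -0.0847  0.2007] yaz 9.06 shift [-0.009   0.0039  0.0007] turn 0.0017 F [-0.5  1.2 -2.3] w 0.0439 q [-0.08  0.6   0.31  1.84 -0.26  0.75  0.52] z [-0.0039  0.0027 -1.    ]
```

```bash
cat > st.py <<'E'
from h import *
O=np.array([.5524,-.1141,.0804]);Q=R.from_euler('ZY',[-81.04,-30.15],degrees=True).as_matrix()
from workcell import ctrl
o=ctrl.get_obs();P=np.array(o['position'])-[0,0,.065]
F=np.array(o['wrist_force']);t=np.array(o['ft_torque']);rz=-.11
rx=(rz*F[0]-t[1])/F[2]; ry=(t[0]+rz*F[1])/F[2]
print('G in pocket',((P-O)@Q*1000).round(1),'Fpocket',(F@Q).round(1),'contact',((np.array([rx,ry,rz+.065])+P-O)@Q*1000).round(0))
E
```

Request:
shift_gripper(steps="-0.0043 0.0030 -0.0025 0 0.02;0 0.0025 0 0 0.02;-0.0015 0 0.0026 0 0.02;-0.0015 0 0.0026 0 0.02;0 0 0 0 0.02;0 0 0 0 0.02", lines="1,1")

```text
clock: 14.65
```

```bash
python3 st.py
```

```text
G in pocket [ 7.9  2.7 60.1] Fpocket [ 2.6 -7.3 15.6] contact [-38. -16.  35.]
```

Request:
shift_gripper(steps="-0.001 0 0.0017 0 0.02;-0.0005 0 0.0009 0 0.02;0 0 0 0 0.02", lines="1,1")

```text
clock: 15.02
```

```bash
python3 st.py
```

```text
G in pocket [ 6.8  2.7 58.4] Fpocket [ 1.5 -8.6 22.3] contact [-39. -13.  33.]
```

```bash
cat > st.py <<'E'
from h import *
O=np.array([.5524,-.1141,.0804]);Q=R.from_euler('ZY',[-81.04,-30.15],degrees=True).as_matrix()
def line(F,t,T):
    F=np.array(F);t=np.array(t)
    for back in(0,.05,.1):   # reference that far behind TCP
        r=np.cross(F,t)/(F@F)+[0,0,back]+T-O; q=r@Q*1000; d=F@Q
        print(' ref',back,'at z=10:',(q+d*(10-q[2])/d[2]).round(0))
if __name__=='__main__':
    from workcell import ctrl
    o=ctrl.get_obs();T=np.array(o['position']);F=np.array(o['wrist_force'])
    print('G in pocket',((T-[0,0,.065]-O)@Q*1000).round(1),'Fpocket',(F@Q).round(1),'F',F.round(1),'t',np.round(o['ft_torque'],2),'yaz',np.round(np.degrees(np.arctan2(*np.array(o['tool_rot'])[[1,0],1])),2))
    line(F,o['ft_torque'],T)
E
python3 -c "
from st import *
line((-5.7,-8.4,40.3),(-2.01,2.17,.17),[.5487,-.0922,.1972])"; python3 st.py
```

```text
ref 0 at z=10: [  5. -43.  10.]
 ref 0.05 at z=10: [ -7. -33.  10.]
 ref 0.1 at z=10: [-19. -24.  10.]
G in pocket [ 6.8  2.7 58.4] Fpocket [ 1.5 -8.6 22.3] F [-10.    8.4  20. ] t [1.4  1.5  0.07] yaz 9.13
 ref 0 at z=10: [-40.  -4.  10.]
 ref 0.05 at z=10: [-18.  13.  10.]
 ref 0.1 at z=10: [ 4. 29. 10.]
```

Request:
shift_gripper(steps="0.0015 0 -0.0040 0 0.02;0 -0.0025 -0.002 0 0.02;0 -0.0025 0 0 0.02;0 0 0 0 0.02", lines="1,1")

```text
clock: 15.52
```

```bash
python3 st.py|head -1
```

```text
G in pocket [11.  -2.2 59.3] Fpocket [-1.1  0.3 -1.2] F [ 0.3  0.4 -1.5] t [-0.    0.03  0.01] yaz 8.89
```

Request:
shift_gripper(steps="-0.0015 0 0.0026 0 0.02;-0.0015 0 0.0026 0 0.02;-0.0015 0 0.0026 0 0.02;0 0 0 0 0.02;0 0 0 0 0.02", lines="1,1")

```text
clock: 16.15
```

```bash
python3 st.py
```

```text
G in pocket [10.5 -1.8 52.3] Fpocket [ 0.9 -3.   7.9] F [-3.4  2.7  7.2] t [0.3  0.57 0.02] yaz 8.98
 ref 0 at z=10: [-21. -21.  10.]
 ref 0.05 at z=10: [-1. -5. 10.]
 ref 0.1 at z=10: [19. 11. 10.]
```

Request:
shift_gripper(steps="0 -0.0015 0 0 0.02;0 0 0 0 0.02", lines="1,1")

```text
clock: 16.4
```

```bash
python3 st.py|head -1
```

```text
G in pocket [10.5 -2.1 52.3] Fpocket [ 0.1 -0.1  6.6] F [-0.6  3.2  5.7] t [0.43 0.06 0.08] yaz 9.03
```

Request:
shift_gripper(steps="0 0 0.002 0 0.02;0 0 0 0 0.02", lines="1,1")

```text
clock: 16.65
```

```bash
python3 st.py
```

```text
G in pocket [ 9.7 -2.1 51.6] Fpocket [ 2.1 -1.8 14.4] F [-2.6  5.  13.5] t [0.61 0.54 0.07] yaz 9.04
 ref 0 at z=10: [-21. -15.  10.]
 ref 0.05 at z=10: [-2. -9. 10.]
 ref 0.1 at z=10: [16. -4. 10.]
```

Request:
shift_gripper(steps="0.0017 0 0.001 0 0.02;0.0017 0 0.001 0 0.02;0 0 0 0 0.02", lines="1,1")

```text
clock: 17.02
```

```bash
python3 st.py|head -1
```

```text
G in pocket [ 7.5 -2.2 50.8] Fpocket [ 4.4 -2.9 11.6] F [-3.1  1.5 12.2] t [-0.11  0.42  0.03] yaz 8.98
```

Request:
shift_gripper(steps="0.0017 0 0.001 0 0.02;0.0017 0 0.001 0 0.02;0 0 0 0 0.02", lines="1,1")

```text
clock: 17.4
```

```bash
python3 st.py
```

```text
G in pocket [ 4.6 -1.8 50.2] Fpocket [ 5.1 -1.7  9.8] F [-1.8  0.2 11. ] t [-0.52  0.18 -0.02] yaz 8.92
 ref 0 at z=10: [ 36. -11.  10.]
 ref 0.05 at z=10: [38. -4. 10.]
 ref 0.1 at z=10: [41.  4. 10.]
```

Request:
shift_gripper(steps="0 0 0.002 0 0.02;0 0 0.002 0 0.02;0 0 0 0 0.02", lines="1,1")

```text
clock: 17.77
```

```bash
python3 st.py
```

```text
G in pocket [ 2.  -1.9 48.4] Fpocket [ 6.4 -4.3 18. ] F [-4.8  2.8 18.8] t [0.26 0.69 0.01] yaz 8.96
 ref 0 at z=10: [-20. -11.  10.]
 ref 0.05 at z=10: [-11.  -0.  10.]
 ref 0.1 at z=10: [-1. 10. 10.]
```

Request:
shift_gripper(steps="0.001 0 0.002 0 0.02;0 0 0 0 0.02", lines="1,1")

```text
clock: 18.02
```

```bash
python3 st.py
```

```text
G in pocket [ 1.9 -1.9 48.4] Fpocket [12.2 -6.9 27.5] F [-7.4  2.2 29.9] t [0.22 1.61 0.11] yaz 8.94
 ref 0 at z=10: [-26. -28.  10.]
 ref 0.05 at z=10: [-20. -17.  10.]
 ref 0.1 at z=10: [-14.  -6.  10.]
```

Request:
shift_gripper(steps="-0.001 0 -0.002 0 0.02;0 0 -0.002 0 0.02;0 0 0 0 0.02", lines="1,1")

```text
clock: 18.4
```

```bash
python3 st.py|head -1
```

```text
G in pocket [ 1.9 -2.  48.5] Fpocket [ 3.2 -0.5  9.6] F [-0.9  1.9  9.9] t [ 0.17 -0.1   0.08] yaz 8.96
```

Request:
shift_gripper(steps="0 0 0 0 0.06;0 0 0 0 0.06;0 0 0 0 0.06;0 0 0 0 0.09;0 0 0 0 0.09;0 0 0 0 0.09;0 0 0 0 0.09")

```text
clock: 19.27
position: [0.5455, -0.0918, 0.1868]
tool_rot: [[-0.155, 0.988, -0.0], [0.988, 0.155, -0.0], [-0.0, -0.0, -1.0]]
wrist_force: [-0.2, -0.5, 0.4]
grip_width: 0.0896
gripper_force: 0.0
```

```bash
python3 st.py|head -1
python3 - <<'E'
from workcell import ctrl
import pickle
f=ctrl.grab_frame('side');pickle.dump(f,open('pics/p.pkl','wb'))
o=pickle.load(open('pics/o.pkl','rb'))
import numpy as np,cv2
# foot silhouette: dark grey-blue pixels
for n,a in(('before',o),('now',f)):
    c=a['color'][240:275,290:335].astype(int);m=(c.sum(2)<270)&(c[:,:,2]>=c[:,:,0]-2)
    print(n);[print(''.join('#' if v else '.' for v in r)) for r in m]
E
```

```text
G in pocket [ 0.8 -3.3 47.4] Fpocket [ 0.6 -0.3  0.1] F [-0.2 -0.5  0.4] t [-0.02  0.04  0.01] yaz 8.94
before
.......................................######
......................................#######
......................................#######
......................................#######
......................................#######
......................................#######
.......................................######
.......................................######
.......................................######
.......................................######
.......................................######
.......................................######
.......................................######
....................##................#######
..................######...........
[... 1844 characters left out ...]
..........
.................############................
..................##########.................
...................#########.................
...................######....................
.............................................
.............................................
.............................................
.............................................
.............................................
.............................................
.............................................
.............................................
.............................................
.............................................
.............................................
```

Request:
shift_gripper(steps="0 0 -0.01 0 0.09;0 0 -0.02 0 0.09;0 0 -0.03 0 0.09;0 0 -0.03 0 0.09;0 0 -0.025 0 0.09;0 0 0 0 0.0")

```text
clock: 20.08
position: [0.5464, -0.0922, 0.3042]
tool_rot: [[-0.155, 0.988, 0.005], [0.988, 0.155, -0.001], [-0.002, 0.005, -1.0]]
wrist_force: [-0.1, -0.0, -0.5]
grip_width: 0.084
gripper_force: 0.0
```

```bash
python3 -c "
from h import *
go((.5686,-.23,.255),8.96)"
```

```text
t 20.075 pos [ 0.5464 -0.0922  0.3042] yaz 8.93 shift [-0.1395  0.0003  0.0494] turn -0.0005 F [-0.1 -0.  -0.5] w 0.084 q [-0.11  0.48  0.36  1.72 -0.2   0.98  0.48] z [ 5.4e-03 -8.0e-04 -1.0e+00]
```

Request:
shift_gripper(steps="-0.03 0 0 0 0.0;-0.04 0 0 0 0.0;-0.04 0 0 0 0.0;-0.03 0 0 0 0.0;0 0 0.02 0 0;0 0 0.02 0 0;0 0 0.008 0 0;0 0 0 0 0")

```text
clock: 21.08
position: [0.5669, -0.2298, 0.2528]
tool_rot: [[-0.155, 0.988, -0.002], [0.988, 0.155, 0.001], [0.001, -0.002, -1.0]]
wrist_force: [-0.0, -0.6, 0.8]
grip_width: 0.0046
gripper_force: 0.0
```

```bash
python3 -c "
from h import *
go((.5686,-.23,.255),8.96)"
```

```text
t 21.075 pos [ 0.5669 -0.2298  0.2528] yaz 8.94 shift [-0.0004  0.0017 -0.0022] turn -0.0003 F [-0.  -0.6  0.8] w 0.0046 q [ 0.15  0.62  0.34  1.61 -0.24  0.95  0.72] z [-2.1e-03  6.0e-04 -1.0e+00]
```

Request:
shift_gripper(steps="0.0043 0.0017 0.0025 0 0;0.0043 0 0.0025 0 0;0.0043 0 0.0025 0 0;0.0043 0 0.0025 0 0;0 0 0 0 0", lines="1,4")

```text
clock: 21.7
position: [0.5667, -0.2122, 0.244]
tool_rot: [[-0.156, 0.988, 0.001], [0.988, 0.156, 0.0], [0.0, 0.001, -1.0]]
wrist_force: [0.7, -1.2, 2.3]
```

```bash
python3 st.py|head -1
```

```text
G in pocket [135.2  -1.2  35.4] Fpocket [2.3 0.5 1.3] F [ 0.7 -1.2  2.3] t [-0.24 -0.21 -0.01] yaz 8.98
```

Request:
shift_gripper(steps="0.0043 0 0.0025 0 0;0.0043 0 0.0025 0 0;0.0043 0 0.0025 0 0;0 0 0 0 0", lines="1,1")

```text
clock: 22.2
```

```bash
python3 st.py|head -1
```

```text
G in pocket [119.5  -1.4  35.2] Fpocket [2.  0.9 1.1] F [ 1.1 -1.   2. ] t [-0.31 -0.2  -0.01] yaz 9.0
```

```bash
python3 - <<'E'
from h import *
from workcell import ctrl
def blue(c): 
    c=c.astype(int);m=(c[:,:,2]>90)&(c[:,:,2]>2*c[:,:,0]);m[:200]=0;y,x=np.nonzero(m);return (x.mean().round(1),y.mean().round(1),len(x))
print(blue(F['side']['color']),blue(ctrl.grab_frame('side')['color']))
O=np.array([.5524,-.1141,.0804]);Q=R.from_euler('ZY',[-81.04,-30.15],degrees=True).as_matrix()
for j in(.044,.03,.02,.01,0):print(j,proj(F['side'],np.array([.076+j+.009,0,.038])@Q.T+O)[0].round(1))
E
```

```text
(np.float64(338.8), np.float64(247.4), 296) (np.float64(327.5), np.float64(247.5), 83)
0.044 [341.  248.6]
0.03 [338.5 248.3]
0.02 [336.9 248.2]
0.01 [335.2 248. ]
0 [333.6 247.8]
```

Request:
shift_gripper(steps="0.0043 0 0.0025 0 0;0.0043 0 0.0025 0 0;0 0 0 0 0", lines="1,1")

```text
clock: 22.62
```

```bash
python3 st.py|head -1
```

```text
G in pocket [110.   -2.1  34.7] Fpocket [ 1.9  0.1 -0.1] F [ 0.3 -1.6  0.9] t [-0.36 -0.14  0.02] yaz 8.95
```

Request:
shift_gripper(steps="0.0043 0 0.0025 0 0;0 0 0 0 0", lines="1,1")

```text
clock: 22.88
```

```bash
python3 st.py|head -1
```

```text
G in pocket [106.2  -2.   34.7] Fpocket [2.9 0.5 1. ] F [ 0.8 -1.9  2.4] t [-0.75  0.05 -0.02] yaz 8.93
```

Request:
shift_gripper(steps="0.0043 0 0.0025 0 0;0 0 0 0 0", lines="1,1")

```text
clock: 23.12
```

```bash
python3 st.py|head -1
```

```text
G in pocket [105.4  -2.2  34.8] Fpocket [10.  -2.5  5.2] F [-1.5 -6.4  9.5] t [-1.65  0.37 -0.01] yaz 8.8
```

Request:
shift_gripper(steps="0.0026 0 0.0015 0 0;0 0 0 0 0", lines="1,1")

```text
clock: 23.38
```

```bash
python3 st.py|head -1
```

```text
G in pocket [104.9  -2.3  34.9] Fpocket [14.5 -4.3  7.5] F [-2.8 -9.4 13.8] t [-2.13  0.54 -0.01] yaz 8.72
```

Request:
shift_gripper(steps="0.0035 0.001 0.002 0 0;0 0 0 0 0", lines="1,1")

```text
clock: 23.62
```

```bash
python3 st.py|head -1
```

```text
G in pocket [104.3  -2.2  34.9] Fpocket [19.6 -5.9 11.7] F [ -4.1 -11.9  19.9] t [-2.84  1.17 -0.01] yaz 8.61
```

Request:
shift_gripper(steps="0.0026 0.001 0.0015 0 0;0 0 0 0 0;0 0 0 0 0", lines="1,1")

```text
clock: 24.0
```

```bash
python3 st.py|head -1
```

```text
G in pocket [103.9  -2.1  34.9] Fpocket [23.9 -8.7 16.3] F [ -6.6 -13.7  26.1] t [-3.39  1.68 -0.02] yaz 8.51
```

Request:
shift_gripper(steps="-0.0043 0 -0.0025 0 0;-0.0086 0 -0.005 0 0;-0.013 0 -0.0075 0 0;-0.01 0 -0.02 0 0;0 0 -0.05 0 0;0 0 -0.05 0 0;0 -0.03 -0.01 0 0;0 -0.06 0 0 0;0 -0.06 0 0 0;0 0 0 0 0")

```text
clock: 25.25
position: [0.4149, -0.233, 0.3658]
tool_rot: [[-0.15, 0.989, -0.004], [0.989, 0.15, 0.004], [0.004, -0.003, -1.0]]
wrist_force: [0.3, -0.4, 0.1]
grip_width: 0.0005
gripper_force: 0.0
```

Request:
shift_gripper(steps="-0.06 0 0 0 0;-0.06 0 0 0 0;-0.06 0 0 0 0;-0.05 0 0 0 0;0 0 0 0 0")

```text
clock: 25.88
position: [0.4556, -0.463, 0.3637]
tool_rot: [[-0.153, 0.988, -0.003], [0.988, 0.153, 0.001], [0.001, -0.002, -1.0]]
wrist_force: [0.1, 0.9, -0.1]
grip_width: 0.0005
gripper_force: 0.0
```

```bash
cat > chk.py <<'E'
from h import *
from workcell import ctrl
def blue(c): 
    c=c.astype(int);m=(c[:,:,2]>70)&(c[:,:,2]>2*c[:,:,0]);m[:, :280]=0;m[:,420:]=0;y,x=np.nonzero(m);return (x.mean().round(1),y.mean().round(1),len(x))
f=ctrl.grab_frame('side');g=ctrl.grab_frame('top');pickle.dump((f,g),open('pics/q.pkl','wb'))
cv2.imwrite('pics/q.png',g['color'][:,:,::-1])
O=np.array([.5524,-.1141,.0804]);Q=R.from_euler('ZY',[-81.04,-30.15],degrees=True).as_matrix()
print('side',blue(F['side']['color']),blue(f['color']),'top',blue(F['top']['color']),blue(g['color']))
for j in(.044,.01,.005,0):print(j,proj(F['side'],np.array([.076+j,0,.042])@Q.T+O)[0].round(1),proj(F['top'],np.array([.076+j,0,.05])@Q.T+O)[0].round(1))
c=g['color'][150:230,290:400].astype(int)
S=lambda p:'B' if p[2]>70 and p[2]>2*p[0] else 'R' if p[0]>100 and p[1]<.5*p[0] else 'o' if p[0]>100 and p[2]<.45*p[0] else '#' if p.sum()<190 and p[2]<p[0]-5 else 'f' if p[2]>=p[0]-3 and p.sum()<330 else '.'
for r in c: print(''.join(S(p) for p in r))
E
python3 chk.py
```

```text
side (np.float64(338.8), np.float64(247.7), 306) (np.float64(nan), np.float64(nan), 0) top (np.float64(360.6), np.float64(173.3), 145) (np.float64(344.8), np.float64(178.3), 169)
0.044 [339.1 246.6] [361.9 173.6]
0.01 [333.5 246.1] [348.4 177.4]
0.005 [332.7 246. ] [346.4 178. ]
0 [331.9 245.9] [344.5 178.5]
..............................................................................................................
..............................................................................................................
..............................................................................................................
...............................................................
[... 8017 characters left out ...]
......................
..........ffffffff...................####.fff.................................................................
..........ffffffff...............#####.f.#....................................................................
...........fffffff...........#######..........................................................................
...........fffffff.........##.................................................................................chk.py:4: RuntimeWarning: Mean of empty slice.
  c=c.astype(int);m=(c[:,:,2]>70)&(c[:,:,2]>2*c[:,:,0]);m[:, :280]=0;m[:,420:]=0;y,x=np.nonzero(m);return (x.mean().round(1),y.mean().round(1),len(x))
  ret = ret.dtype.type(ret / rcount)
```

```bash
python3 - <<'E'
from h import *
f,g=pickle.load(open('pics/q.pkl','rb'))
O=np.array([.5524,-.1141,.0804]);Q=R.from_euler('ZYX',[-81.04,-30.15,.72],degrees=True).as_matrix()
pr=lambda p:proj(F['top'],np.array(p,float)/1000@Q.T+O)
def at(p1,p2,row):
    a,b=pr([p1,p2]);return (a[0]+(b[0]-a[0])*(row-a[1])/(b[1]-a[1])).round(2)
for row in(202,203,204):
    print(row,'edge',at((-60,0,0),(-60,-80,0),row),'foot x=0',at((-28,-20,16),(-28,-42,16),row),'x=4',at((-24,-20,16),(-24,-42,16),row))
    print(g['color'][row,296:320].astype(int).sum(1).tolist())
print('foot -y corners home',pr([(-28,-42,16),(28,-42,16)]).round(1).tolist())
# jaw: track the jaw block far/up-hill edge & handle between frames
for n,im in(('old',F['top']['color']),('new',g['color'])):
    print(n,[im[r,328:378].astype(int).sum(1).tolist() for r in((184,) if n=='old' else (190,))])
print('jaw rear edge', [(j,pr([(88+j,-28,19),(88+j,20,19)]).round(1).tolist()) for j in(44,4,0)])
E
```

```text
202 edge 304.53 foot x=0 313.57 x=4 315.06
[174, 177, 178, 174, 180, 175, 161, 189, 269, 315, 312, 312, 312, 315, 328, 329, 304, 240, 257, 257, 254, 251, 223, 213]
203 edge 304.71 foot x=0 313.75 x=4 315.24
[163, 177, 176, 183, 177, 177, 164, 169, 233, 325, 312, 318, 312, 315, 327, 330, 311, 274, 253, 258, 253, 259, 260, 245]
204 edge 304.89 foot x=0 313.93 x=4 315.43
[152, 177, 177, 179, 182, 174, 163, 166, 223, 329, 306, 317, 312, 313, 323, 332, 319, 302, 265, 253, 253, 256, 256, 260]
foot -y corners home [[314.6, 207.6], [335.0, 202.3]]
old [[371, 366, 361, 361, 359, 354, 360, 367, 404, 431, 428, 428, 430, 431, 431, 432, 438, 439, 430, 416, 355, 201, 115, 117, 121, 118, 110, 113, 119, 124, 124, 116, 115, 120, 99, 92, 93, 88, 101, 107, 113, 111, 114, 107, 66, 86, 342, 386, 389, 386]]
new [[258, 255, 256, 257, 243, 196, 128, 124, 121, 122, 116, 124, 128, 133, 126, 123, 126, 120, 100, 101, 112, 122, 129, 128, 118, 116, 125, 100, 75, 118, 320, 405, 403, 403, 403, 406, 402, 402, 404, 405, 406, 404, 404, 397, 394, 390, 381, 376, 372, 367]]
jaw rear edge [(44, [[373.5, 185.9], [369.5, 166.3]]), (4, [[357.7, 190.1], [353.9, 170.8]]), (0, [[356.2, 190.5], [352.4, 171.3]])]
```

```bash
python3 - <<'E'
from st import *
p=O+Q@np.array([.120,-.002,.042])+[0,0,.065];print(p)
go(p,8.96)
E
```

```text
[ 0.56329991 -0.19607315  0.24198983]
t 25.975 pos [ 0.4569 -0.4591  0.3648] yaz 9.05 shift [0.2426 0.1465 0.1236] turn 0.0016 F [ 0.2  0.2 -0. ] w 0.0003 q [ 0.53  0.59  0.42  1.34 -0.24  1.26  1.11] z [-5.0e-04  3.3e-03 -1.0e+00]
```

Request:
shift_gripper(steps="0.04 0.0245 0 0 0;0.05 0.03 0 0 0;0.05 0.03 0 0 0;0.05 0.03 0 0 0;0.04 0.025 0 0 0;0.0126 0.007 0.02 0 0;0 0 0.05 0 0;0 0 0.04 0 0;0 0 0.0136 0 0;0 0 0 0 0", lines="1,1")

```text
clock: 27.22
```

```bash
python3 st.py|head -1
```

```text
G in pocket [120.6  -2.7  42.6] Fpocket [0.3 1.1 0.8] F [1.  0.3 0.8] t [ 0.02  0.06 -0.05] yaz 9.04
```

Request:
shift_gripper(steps="0.0043 0 0.0025 0 0;0.0043 0 0.0025 0 0;0.0035 0 0.002 0 0;0 0 0 0 0", lines="1,1")

```text
clock: 27.72
```

```bash
python3 st.py|head -1
```

```text
G in pocket [107.3  -3.   42.2] Fpocket [ 0.3  0.8 -0. ] F [ 0.9 -0.1  0.1] t [-0.09  0.08 -0.02] yaz 8.98
```

Request:
shift_gripper(steps="0.0035 0 0.002 0 0;0.0035 0 0.002 0 0;0 0 0 0 0", lines="1,1")

```text
clock: 28.1
```

```bash
python3 st.py|head -1
```

```text
G in pocket [102.8  -3.2  41.9] Fpocket [ 4.8 -2.1  2.3] F [-1.6 -3.3  4.4] t [-0.91  0.21  0.03] yaz 8.85
```

Request:
shift_gripper(steps="0.0035 0 0.002 0 0;0.0035 0 0.002 0 0;0 0 0 0 0", lines="1,1")

```text
clock: 28.48
```

```bash
python3 st.py|head -1
```

```text
G in pocket [101.6  -3.5  42.2] Fpocket [16.  -4.3 10. ] F [-2.9 -9.4 16.7] t [-2.19  0.77 -0.06] yaz 8.65
```

Request:
shift_gripper(steps="0.0043 0.001 0.0025 0 0;0.0035 0.001 0.002 0 0;0 0 0 0 0;0 0 0 0 0", lines="1,1")

```text
clock: 28.98
```

```bash
python3 st.py|head -1
```

```text
G in pocket [100.4  -3.2  42.1] Fpocket [ 28.  -11.   19.8] F [ -8.6 -15.8  31.2] t [-3.82  1.99 -0.01] yaz 8.39
```

Request:
shift_gripper(steps="-0.0043 0 -0.0025 0 0;-0.0086 0 -0.005 0 0;-0.013 0 -0.0075 0 0;-0.01 0 -0.02 0 0;0 0 -0.05 0 0;0 0 -0.05 0 0;0 -0.04 -0.01 0 0;0 -0.06 0 0 0;0 0 0 0 0", lines="1,3")

```text
clock: 30.1
position: [0.461, -0.2156, 0.3677]
tool_rot: [[-0.15, 0.989, -0.004], [0.989, 0.15, 0.003], [0.003, -0.004, -1.0]]
```

Request:
shift_gripper(steps="0.05 0 0 0 0;0.06 0 0 0 0;0.06 0 0 0 0;0.06 0 0 0 0;0.06 0 0 0 0;0.06 0 0 0 0;0.06 0 0 0 0;0.06 0 0 0 0;0.04 0 0 0 0;0 0 0 0 0", lines="1,3")

```text
clock: 31.35
position: [0.385, 0.294, 0.3674]
tool_rot: [[-0.165, 0.986, -0.002], [0.986, 0.165, 0.001], [0.002, -0.002, -1.0]]
```

```bash
sed -i '/^for r in c/d' chk.py; cat >> chk.py <<'E'
print('rear edge new',g['color'][190,350:362].astype(int).sum(1).tolist())
T=proj(F['side'],np.array([[-.028,-.042,.016],[.028,-.042,0]])@Q.T+O).round(1);print('home foot side',T.tolist())
c=f['color'][225:275,288:350].astype(int)
S=lambda p:'B' if p[2]>70 and p[2]>2*p[0] else 'o' if p[0]>100 and p[2]<.5*p[0] else '#' if p.sum()<150 and p[2]<p[0] else 'f' if p[2]>=p[0]-3 and p.sum()<300 else '.'
for r in c: print(''.join(S(p) for p in r))
E
python3 chk.py
```

```text
side (np.float64(338.8), np.float64(247.7), 306) (np.float64(331.5), np.float64(246.9), 282) top (np.float64(360.6), np.float64(173.3), 145) (np.float64(345.4), np.float64(178.6), 189)
0.044 [339.1 246.6] [361.9 173.6]
0.01 [333.5 246.1] [348.4 177.4]
0.005 [332.7 246. ] [346.4 178. ]
0 [331.9 245.9] [344.5 178.5]
rear edge new [132, 139, 128, 129, 119, 114, 85, 123, 332, 420, 420, 417]
home foot side [[302.1, 257.8], [310.2, 266.1]]
..............................................................
.........................oo...................................
.......................ooo....................................
...f..........................................................
...fff........................................................
.....fffff....................................................
.....ffffffffffffff..........
[... 2042 characters left out ...]
.......
................................####..........................
..............................................................
..............................................................
..............................................................
..............................................................
..............................................................
..............................................................
..............................................................
..............................................................
..............................................................
..............................................................
```

```bash
python3 -c "
from workcell import ctrl
print(ctrl.close_job())"
```

```text
the job is handed in; nothing more can be done
None
```

I set the ear in the pocket with its foot flat and let go, then pushed the jaw against the foot until it stopped firmly at about 28 N; the final camera checks were consistent with the foot being home against the low rail, though the red key was hidden from view, and I handed the job in at about 31 s.

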